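Insulation test: open the guard door and hold the dial at test

TASK

Run the insulation test on the unit that sits in the bench tester. Swing the yellow door over the dial fully open by its black handle, until it leans back on its stop, then turn the red dial clockwise from off, past the first and second click, to the third, spring-return test position (three red pips) and keep it there: the test voltage is on only while someone holds the dial, so finish with the gripper still holding it. Leave the unit in its nest, the spare housings and the screwdriver where they are.

Things in the scene. Friction and masses are not known exactly. Their poses are not given: they have to be found in the camera images.
- tester: low grey bench tester, fixed, 155 x 280 x 70 mm (x, y, z); origin at the centre of its underside; x axis away from the operator, y left, z up. On its flat dark top (panel, 70 mm up): left, the door and under it the dial; right (y < -0.03) a black nest with the unit under test (its top 101 mm above the table) and a meter, 45 mm high, whose needle follows the dial.
- door (a joint): opening of the yellow door, 0 shut, 1.75 rad fully open on its stop. A cover 145 x 146 x 46 mm (x, y, z) with skirts all round stands on the panel over the dial, hinged at the panel's rear edge; its front swings up and back. About 0.3 kg, damped: let go below 1.1 rad it falls shut, beyond 1.3 rad it falls back to its stop.
- door_hinge (a point): centre of the door's hinge line, 70 mm above the table, on the tester's rear edge; axes as the tester's, not turning with the door. The hinge line runs along its y axis; opening turns the door from the -x side up and over towards +x.
- door_handle (a point): centre of the round bar of the black bow handle, 10 mm thick, 90 mm between its legs, parallel to the hinge line. Shut, it is 185 mm in front of the hinge line and 22 mm above it, 40 mm in front of the door's front skirt and 30 mm in front of the tester's front face, with free space above and below. Moves with the door.
- dial (a joint): dial angle, 0 at off, growing clockwise seen from above: first click at about 0.46, second at about 0.87, test at 1.35 with a hard stop at 1.38 rad. Leaving off takes about 0.06 N m, leaving the first click about 0.04; beyond the second a return spring of 0.1 growing to 0.22 N m turns the dial back to the second click when it is let go.
- dial_grip: the dial's red wing grip, 54 mm long, 14 mm thick, flat sides from 9 to 36 mm above the panel, on a round black skirt 54 mm across; origin on the dial's axis at the panel's surface, 85 mm in front of the hinge line. x axis along the length to the end with the white line (39 degrees left of the tester's x axis at off, as far right of it at test), z up. Hidden while the door is shut.
- dial_top (a point): centre of the top of the dial's wing grip, 36 mm above the panel
- unit: beige moulded housing, 42 x 62 x 27 mm, the unit under test, loose in the nest on the tester; origin at the centre of its underside
- spare_a: grey-beige moulded housing, 42 x 62 x 24 mm, loose on the table right of the tester; origin at the centre of its underside
- spare_b: beige moulded housing, 42 x 62 x 27 mm, loose on the table right of the tester; origin at the centre of its underside
- driver: screwdriver with a blue handle, 201 mm long, 23 mm thick, loose on the table in front of the tester; origin at the middle of its underside

How it is judged:
By the outcome, as a careful person would: the job done as asked, in the order asked, and still so for the second after the job is handed in, while the arm keeps its last pose, push and grip.
It also fails if it takes over 51 s, if anything falls off the work surface, if the arm or the gripper's body presses on something with over 40 N, if the wrist force passes 120 N, or if a joint passes its speed limit or range.

ROBOT

A 6-joint arm with a two-finger parallel gripper is mounted at the origin on a cart in front of the work surface, level with it; the furniture and walls round the work are solid. World frame = base frame: x ahead of the robot, y to its left, z up, the work surface at z = 0. Lengths are in mm, angles in rad, forces in N, time in s.
With the tool pointing down it reaches from about 275 to 725 mm from the base axis. Payload 5.6 kg.
Tool frame: the origin (TCP) lies on the centre line of the jaws, within the pads' length; the fingertips stand 8 mm ahead of it and the grasp point (between the pads) lies 11 mm behind it; z points along the fingers, y is the line along which they close (so a half turn about z gives the same grasp; the last joint's range is limited). The gripper opens to 85 mm and grips with 20 to 120 N. Pads are 22 mm wide; open, the fingers measure 114 mm over their backs; the gripper's body (76 mm by 85 mm) begins 54 mm behind the grasp point. The pads swing forward as they close: fully open they stand 13 mm farther back than shut.
Start: joints at [-0.818, 0.255, 0.108, 0, -1.424, -0.285], TCP at [248.025, -490.893, 239.283] pointing down, gripper open.
Joint ranges: [-2.95, 2.95], [-1.21, 1.97], [-1.09, 1.5], [-2.87, 1.71], [-2.94, -0.07], [-3.05, 3.05]. Speed limits (rad/s): [2.57, 2.57, 3.14, 3.14, 3.14, 3.14].

INTERFACE

Orientations are given as a unit quaternion [w, x, y, z].
In Python, from station import manip, fingers, read_camera, camera_params, ticket, look_for, cut_out gives the robot as it stands. The module is installed in compiled form; this text tells all that it offers. Calls block until the motion is done:
- manip.reach(position, orientation): joint-space move of the TCP to a pose.
- manip.move_l(position, rotation=None, feed=150): straight line of the TCP; rotation=None keeps the orientation; feed is the mean speed in mm/s.
- manip.goto_joints(angles): joint-space move.
- fingers.release() and fingers.grab(grasp_force=None): open the fingers fully, or close them until they stop; grasp_force is the grip in N (None keeps the last).
- manip.hold(seconds).
- manip.ik(position, orientation): joint angles nearest the present ones, or None.
- read_camera(name): name is "scene" or "top"; returns the picture (480x640x3 uint8, red, green, blue); there is no depth.
- camera_params(name): a dict with "camera_matrix" (3x3 intrinsics, pixels), "xyz" and "rotation" of the camera in the world. Camera axes: x right, y down, z forward; pixel columns grow to the right and rows downward; lengths in mm; the calibration is good to about 2 mm. A picture is of the moment at which its call begins. camera_params takes no time and is no camera call.
A pose or a line that the arm cannot do raises manip.IKError and nothing moves.
- ticket.close_job(): hands the job in; it is judged then, once.
Trained networks look in the newest picture that a camera, given by its name, has taken for a name from the list of things; names that differ only in an ending like _2 or _b are one class to them, and where a whole thing is asked for, a point or a joint stands for the part that bears it (a point fixed in the world has none). Each returns a list of dicts, best first, with "score" (0 to 1); they miss things now and then, are a little off and sometimes report something else, mostly with a low value. They report only what shows in the picture. A call takes as long as a camera call.
- look_for(label, camera): "extent" ([left, top, width, height] in pixels, round what is visible of it).
- cut_out(label, camera): "mask" (480x640 bool, what is visible of it) and "extent" ([left, top, width, height] in pixels, round what is visible of it).
Readings, each from a call of its own:
- manip.read_t(): time.
- manip.read_joints(): joint angles.
- manip.read_dq(): joint speeds.
- manip.read_tau(): joint torques, N m.
- manip.read_position(): TCP position.
- manip.read_ee_rot(): TCP orientation.
- manip.read_force(): force on the tool from outside, world axes, zero at the start.
- manip.read_wrist_torque(): the same for the moment, N m.
- manip.read_opening(): opening from 0.0 (shut) to 1.0 (fully open).
- manip.read_finger_force(): force on a finger pad.
Only numpy, scipy, OpenCV 4.12 (cv2) and the standard library are available. Lean on these libraries where they do the work, as an engineer would, in place of code of your own. Each camera call takes 0.05 s, during which the arm holds its last target. There are 200 camera calls.

## Working session

There is one attempt and no reset: what is moved stays moved. The work goes in short steps, each a Python script; the robot and the scene stay as the last script left them, time stands still between calls to the robot, and variables do not carry over. Pictures are saved under pics/ and viewed, at most 10 in all, crops included, and the job is handed in when it is done.

```bash
mkdir -p pics; python3 - <<'E'
from station import *
import cv2,numpy as np
np.set_printoptions(precision=3,suppress=True)
for c in ("scene","top"):
    im=read_camera(c); cv2.imwrite(f"pics/{c}0.png",im[:,:,::-1])
    p=camera_params(c); print(c,p["camera_matrix"],p["xyz"],p["rotation"])
    for l in ("tester","door","door_handle","unit","driver","spare_a"):
        print(l,[(round(d["score"],2),np.round(d["extent"])) for d in look_for(l,c)][:3])
print(manip.read_t(),manip.read_ee_rot())
E
```

```text
scene [[619.001   0.    331.272]
 [  0.    619.001 230.395]
 [  0.      0.      1.   ]] [ 86.991 544.302 480.3  ] [ 0.149 -0.238  0.821 -0.497]
tester [(0.93, array([136., 190., 224., 168.]))]
door [(0.82, array([134., 200., 181., 111.]))]
door_handle [(0.79, array([137., 200., 176., 110.]))]
unit [(0.9, array([284., 202.,  51.,  40.]))]
driver [(0.9, array([340., 258.,  64.,  77.]))]
spare_a [(0.92, array([358., 224.,  18.,  31.]))]
top [[460.769   0.    320.122]
 [  0.    460.769 241.735]
 [  0.      0.      1.   ]] [ 465.538 -120.666  950.331] [ 0.031 -0.704  0.709 -0.01 ]
tester [(0.83, array([207., 168., 148., 103.]))]
door [(0.77, array([204., 165.,  83., 110.]))]
door_handle [(0.76, array([205., 166.,  86., 107.]))]
unit [(0.9, array([301., 214.,  36.,  26.]))]
driver [(0.57, array([273., 276.,  95.,  27.]))]
spare_a [(0.85, array([361., 224.,  36.,  28.])), (0.81, array([367., 181.,  34.,  38.]))]
0.7 [ 0.    -0.232  0.973 -0.   ]
```

```bash
ls pics
```

```text
scene0.png
top0.png
```

View pics/scene0.png

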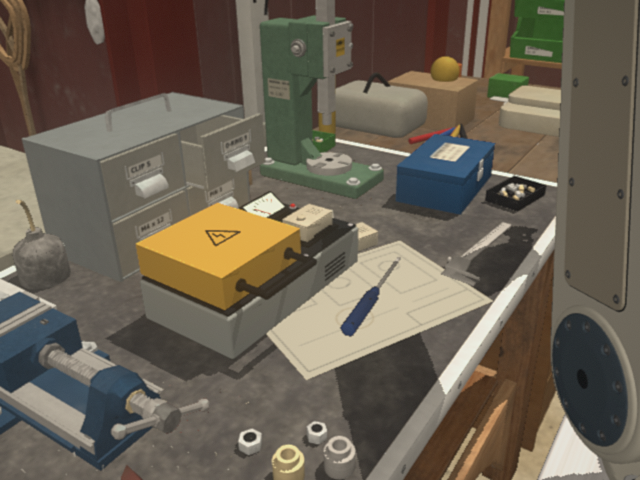

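```bash
python3 -c "
import cv2
a=cv2.imread('pics/top0.png')[140:320,180:420]
cv2.imwrite('pics/topc.png',cv2.resize(a,None,fx=3.3,fy=3.3,interpolation=cv2.INTER_CUBIC))"
```

```text
(no output)
```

View pics/topc.png

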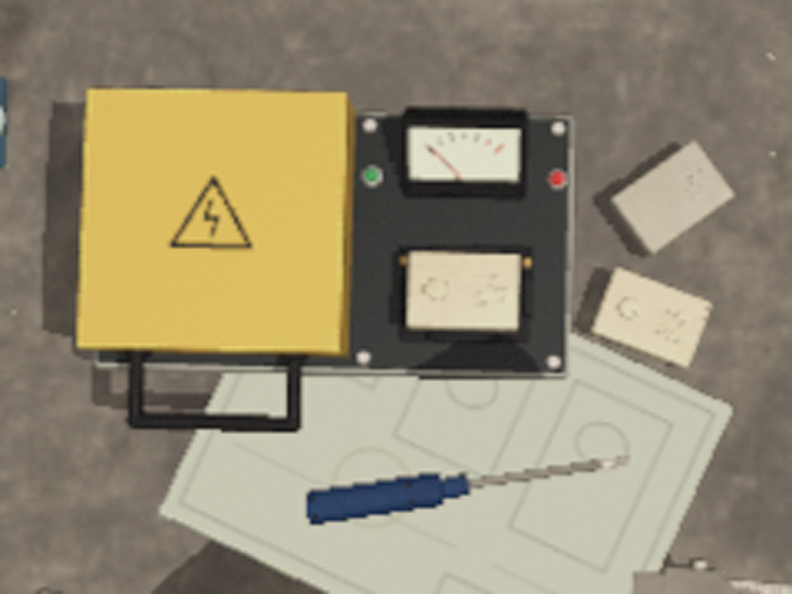

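The top crop shows the door at crop (76–347, 89–352), and the handle bar from (135,420) to (298,424). The needle is at off, and the spares and driver are clear of the handle. In the scene view the bar runs from about (243,288) to (290,255). I'll zoom in on the scene view for exact corners.

```bash
python3 -c "
import cv2
a=cv2.imread('pics/scene0.png')[190:360,130:360]
cv2.imwrite('pics/scc.png',cv2.resize(a,None,fx=3.4,fy=3.4,interpolation=cv2.INTER_CUBIC))"
```

```text
(no output)
```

View pics/scc.png

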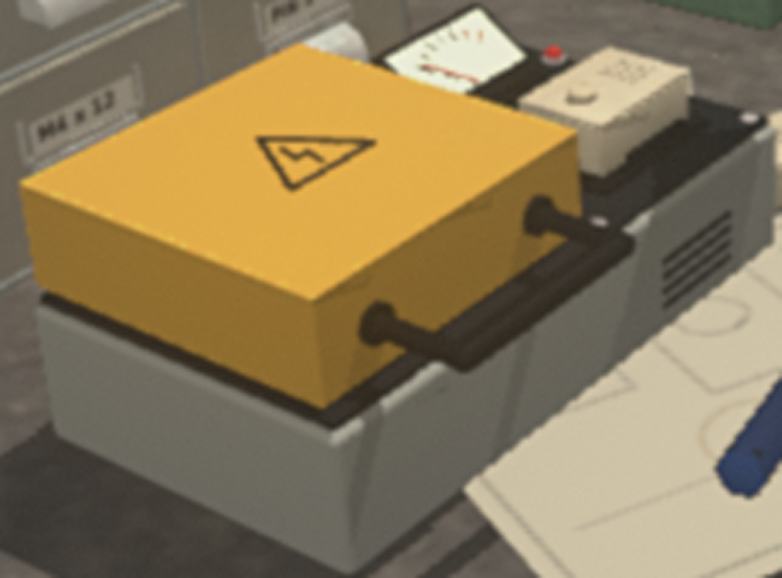

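```bash
cat > loc.py <<'E'
import numpy as np
from scipy.spatial.transform import Rotation as R
from station import camera_params
def proj(P,c):
    p=camera_params(c); w,x,y,z=p["rotation"]
    q=R.from_quat([x,y,z,w]).inv().apply(np.asarray(P)-p["xyz"])@np.array(p["camera_matrix"]).T
    return q[:,:2]/q[:,2:]
E
cat > fit.py <<'E'
from loc import *
from scipy.optimize import least_squares
np.set_printoptions(precision=3,suppress=True)
L=np.array([[-145,73,46],[-145,-73,46],[0,73,46],[0,-73,46],[-185,45,22],[-185,-45,22]],float)
T=np.array([[76,348],[347,352],[87,89],[347,93],[137,420],[293,424]])/3.3+[180,140]
S=np.array([[316,299],[579,132],[22,184],[298,44],[462,355],[620,245]])/3.4+[130,190]
def pts(v): return R.from_euler('z',v[3]).apply(L)+v[:3]
def f(v): return np.r_[(proj(pts(v),"top")-T).ravel(),(proj(pts(v),"scene")-S).ravel()]
r=least_squares(f,[500,100,70,0],x_scale=[100,100,100,.1],loss='soft_l1')
print(r.x,"\n",f(r.x).reshape(-1,2)); print("handle",pts(r.x)[4:].mean(0))
# free triangulation of the handle bar centre and door-top corners
for i in range(6):
    g=least_squares(lambda X:np.r_[(proj([X],"top")-T[i]).ravel(),(proj([X],"scene")-S[i]).ravel()],pts(r.x)[i]); print(i,g.x,g.fun)
from station import manip
E
python3 fit.py
```

```text
[651.928  40.224  70.294  -0.028] 
 [[ 0.972 -0.002]
 [-1.515  0.332]
 [ 0.404  0.019]
 [ 0.486 -0.097]
 [ 0.177  0.437]
 [ 0.766  0.228]
 [-1.386  0.332]
 [-0.181 -0.648]
 [-1.805 -0.275]
 [-0.321 -0.766]
 [ 0.749  1.332]
 [ 0.696  0.113]]
handle [466.999  45.325  92.294]
0 [507.459 117.485 117.502] [ 0.62   0.808 -0.612 -0.089]
1 [506.065 -31.006 114.048] [-0.146 -0.221  0.187  0.014]
2 [652.542 112.642 116.275] [ 0.699  0.767 -0.67  -0.157]
3 [649.394 -32.177 115.53 ] [ 0.22   0.278 -0.267 -0.043]
4 [469.135  90.337  93.79 ] [-0.031 -0.044  0.033  0.003]
5 [466.038   1.578  92.99 ] [ 0.053  0.082 -0.064 -0.004]
```

```bash
cat >> loc.py <<'E'
from station import manip,fingers
H=np.array([651.9,40.2,70.3]); YAW=-0.028
U=np.array([np.cos(YAW),np.sin(YAW),0]); Z=np.array([0,0,1.])
def quat(z,y):
    q=R.from_matrix(np.c_[np.cross(y,z),y,z]).as_quat(); return [q[3],*q[:3]]
def tool(a,s): # pitch a below horizontal, closing line in the door's swing plane
    return np.cos(a)*U-np.sin(a)*Z, s*(np.sin(a)*U+np.cos(a)*Z)
def bar(t): return H+(-185*np.cos(t)+22*np.sin(t))*U+(185*np.sin(t)+22*np.cos(t))*Z
def pose(t,a,s,back=0):
    z,y=tool(a,s); return bar(t)+(11-back)*z, quat(z,y)
E
python3 - <<'E'
from loc import *
np.set_printoptions(precision=2,suppress=True)
for s in (1,-1):
  for a0,a1 in((30,75),(30,60),(40,85)):
    print(s,a0,a1,"pre",manip.ik(*pose(0,np.radians(a0),s,100)))
    for t in (0,.6,1.2,1.73):
        print(manip.ik(*pose(t,np.radians(a0+(a1-a0)*t/1.73),s)))
    print("ret",manip.ik(*pose(1.73,np.radians(a1),s,80)))
# dial
D=H-85*U
for s in (1,-1):
    for d in (39,0,-39):
        f=YAW+np.radians(d); print(s,d,manip.ik([*D[:2],90],quat(-Z,s*np.array([-np.sin(f),np.cos(f),0]))))
E
```

```text
1 30 75 pre None
[-0.47  0.09 -1.06 -2.51 -0.68 -0.28]
None
[ 0.44  0.06 -0.36  0.33 -0.72  2.47]
[ 0.32  0.39  0.23  0.1  -1.17  2.77]
ret [ 0.33  0.34  0.35  0.09 -1.34  2.77]
1 30 60 pre None
[-0.47  0.09 -1.06 -2.51 -0.68 -0.28]
None
[ 0.41 -0.02 -0.65  0.76 -0.4   2.08]
[ 0.36  0.24 -0.14  0.29 -0.72  2.58]
ret [ 0.4   0.14 -0.09  0.27 -0.88  2.59]
1 40 85 pre None
None
[ 0.5  -0.13 -0.87  0.79 -0.41  1.95]
[ 0.4   0.16 -0.12  0.16 -1.    2.64]
[ 0.29  0.51  0.48  0.03 -1.45  2.82]
ret [ 0.29  0.51  0.67  0.03 -1.65  2.82]
-1 30 75 pre None
[-0.47  0.09 -1.06 -2.51 -0.68  2.86]
None
[ 0.44  0.06 -0.36  0.33 -0.72 -0.67]
[ 0.32  0.39  0.23  0.1  -1.17 -0.37]
ret [ 0.33  0.34  0.35  0.09 -1.34 -0.37]
-1 30 60 pre None
[-0.47  0.09 -1.06 -2.51 -0.68  2.86]
None
[ 0.41 -0.02 -0.65  0.76 -0.4  -1.07]
[ 0.36  0.24 -0.14  0.29 -0.72 -0.56]
ret [ 0.4   0.14 -0.09  0.27 -0.88 -0.55]
-1 40 85 pre None
None
[ 0.5  -0.13 -0.87  0.79 -0.41 -1.19]
[ 0.4   0.16 -0.12  0.16 -1.   -0.5 ]
[ 0.29  0.51  0.48  0.03 -1.45 -0.32]
ret [ 0.29  0.51  0.67  0.03 -1.65 -0.32]
1 39 [ 0.35  0.38 -0.11  0.   -1.08 -1.27]
1 0 [ 0.35  0.38 -0.11  0.   -1.08 -1.95]
1 -39 [ 0.35  0.38 -0.11  0.   -1.08 -2.63]
-1 39 [ 0.35  0.38 -0.11  0.   -1.08  1.87]
-1 0 [ 0.35  0.38 -0.11  0.   -1.08  1.19]
-1 -39 [ 0.35  0.38 -0.11  0.   -1.08  0.51]
```

```bash
cat >> loc.py <<'E'
Y=np.cross(Z,U)
def pose(t,a,b,back=0,s=-1,off=5,dy=0): # b: lean sideways; off: TCP ahead of the bar
    z0,y=tool(a,s); z=np.cos(b)*z0+np.sin(b)*Y
    return bar(t)+dy*Y+(off-back)*z, quat(z,y)
E
python3 - <<'E'
from loc import *
import time
np.set_printoptions(precision=2,suppress=True)
t0=time.time()
for t,back in ((0,0),(0,70),(.4,0),(.8,0),(1.2,0),(1.72,0)):
    print("t",t,back)
    for a in (30,40,45,50,60,75):
        print(a,[(b) for b in range(-60,61,10) if manip.ik(*pose(t,np.radians(a),np.radians(b),back)) is not None])
print(time.time()-t0)
for b in (-40,-20,0,20,40):print(b,manip.ik(*pose(0,np.radians(45),np.radians(b))),manip.ik(*pose(0,np.radians(45),np.radians(b),70)))
E
```

```text
t 0 0
30 [-60, -50, 0, 10, 20, 30, 40, 50, 60]
40 [-60, -50, -40, 20, 30, 40, 50, 60]
45 [-60, -50, -40, 20, 30, 40, 50, 60]
50 [-60, -50, -40, -30, 20, 30, 40, 50, 60]
60 [-60, -50, -40, -30, -20, -10, 20, 30, 40, 50, 60]
75 [-60, -50, -40, -30, -20, -10, 0, 10, 20, 30, 40, 50, 60]
t 0 70
30 [-60, -50, -40, 0, 10, 20, 30, 40, 50, 60]
40 [-60, -50, -40, 20, 30, 40, 50, 60]
45 [-60, -50, -40, -30, 20, 30, 40, 50, 60]
50 [-60, -50, -40, -30, 20, 30, 40, 50, 60]
60 [-60, -50, -40, -30, -20, -10, 0, 10, 20, 30, 40, 50, 60]
75 [-60, -50, -40, -30, -20, -10, 0, 10, 20, 30, 40, 50, 60]
t 0.4 0
30 [-60, -50, -40, 20, 30, 40, 50, 60]
40 [-60, -50, -40, -30, 20, 30, 40, 50, 60]
45 [-60, -50, -40, -30, 20, 30, 40, 50, 60]
50 [-60, -50, -40, -30, -20, -10, 20, 30, 40, 50, 60]
60 [-60, -50, -40, -30, -20, -10, 0, 10, 20, 30, 40, 50, 60]
75 [-60, -50, -40, -30, -20, -10, 0, 10, 20, 30, 40, 50, 60]
t 0.8 0
30 [-60, -50, -40, -30, 20, 30, 40, 50, 60]
40 [-60, -50, -40, -30, -20, 20, 30, 40, 50, 60]
45 [-60, -50, -40, -30, -20, -10, 20, 30, 40, 50, 60]
50 [-60, -50, -40, -30, -20, -10, 0, 10, 20, 30,
[... 402 characters left out ...]
 30, 40, 50, 60]
75 [-60, -50, -40, -30, -20, -10, 0, 10, 20, 30, 40, 50, 60]
t 1.72 0
30 [-60, -50, -40, 20, 30, 40, 50, 60]
40 [-60, -50, -40, -30, -20, 20, 30, 40, 50, 60]
45 [-60, -50, -40, -30, -20, -10, 0, 10, 20, 30, 40, 50, 60]
50 [-60, -50, -40, -30, -20, -10, 0, 10, 20, 30, 40, 50, 60]
60 [-60, -50, -40, -30, -20, -10, 0, 10, 20, 30, 40, 50, 60]
75 [-60, -50, -40, -30, -20, -10, 0, 10, 20, 30, 40, 50, 60]
4.413434743881226
-40 [ 0.91  0.32 -1.03  1.21 -1.06 -2.33] [ 1.14  0.27 -0.94  0.94 -1.19 -2.22]
-20 None None
0 None None
20 [-0.   -0.03 -0.64 -1.12 -0.37  1.08] [ 0.13 -0.26 -0.75 -0.74 -0.35  0.6 ]
40 [-0.43  0.22 -0.5  -1.27 -1.    1.54] [-0.56  0.12 -0.48 -1.16 -1.13  1.46]
```

```bash
python3 - <<'E'
from loc import *
np.set_printoptions(precision=2,suppress=True)
r=np.radians
for s in (1,-1):
    print("pre",manip.ik(*pose(0,r(45),r(30),90,s)))
    for t in np.linspace(0,1.74,7):
        print(manip.ik(*pose(t,r(45+30*t/1.74),r(30),0,s)))
    print("ret",manip.ik(*pose(1.74,r(75),r(30),90,s)))
E
```

```text
pre [-0.42 -0.1  -0.57 -1.08 -0.91 -1.9 ]
[-0.29  0.09 -0.57 -1.26 -0.74 -1.74]
[-0.13 -0.01 -0.47 -0.98 -0.73 -2.21]
[-0.05 -0.02 -0.34 -0.78 -0.81 -2.53]
[-0.01  0.05 -0.17 -0.66 -0.93 -2.72]
[-0.    0.16  0.02 -0.59 -1.07 -2.85]
[-0.    0.29  0.23 -0.56 -1.2  -2.95]
[-0.    0.44  0.44 -0.53 -1.33 -3.03]
ret None
pre [-0.42 -0.1  -0.57 -1.08 -0.91  1.24]
[-0.29  0.09 -0.57 -1.26 -0.74  1.41]
[-0.13 -0.01 -0.47 -0.98 -0.73  0.93]
[-0.05 -0.02 -0.34 -0.78 -0.81  0.61]
[-0.01  0.05 -0.17 -0.66 -0.93  0.42]
[-0.    0.16  0.02 -0.59 -1.07  0.29]
[-0.    0.29  0.23 -0.56 -1.2   0.19]
[-0.    0.44  0.44 -0.53 -1.33  0.11]
ret [-0.07  0.4   0.57 -0.54 -1.51  0.09]
```

```bash
python3 - <<'E'
from loc import *
from station import read_camera
import cv2
r=np.radians
manip.reach(*pose(0,r(45),r(30),90)); manip.move_l(*pose(0,r(45),r(30)),feed=100)
print(manip.read_t(),manip.read_position(),pose(0,r(45),r(30))[0],manip.read_force())
a=read_camera("scene")[170:330,150:370,::-1]; b=read_camera("top")[150:310,190:410,::-1]
cv2.imwrite("pics/pre.png",cv2.resize(np.vstack([a,b]),None,fx=1.85,fy=1.85,interpolation=cv2.INTER_CUBIC))
E
```

```text
3.65 [470.03774308  47.58910407  89.48451425] [470.10316812  47.7926223   89.23813782] [-0.04438601  0.07182685  1.09006851]
```

View pics/pre.png

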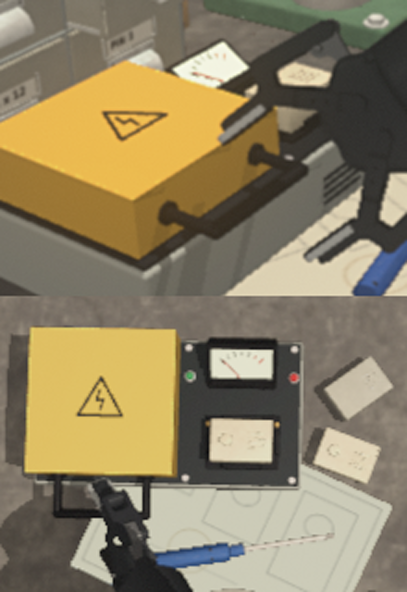

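The fingers straddle the bar: the upper tip is near (240,122) above the door edge, and the lower one near (330,245) in front of it. Nothing is touching, so I'll close and swing.

```bash
python3 - <<'E'
from loc import *
from station import read_camera
import cv2
np.set_printoptions(precision=1,suppress=True)
r=np.radians
fingers.grab(30); print(manip.read_opening(),manip.read_finger_force(),manip.read_force(),manip.read_t())
assert .05<manip.read_opening()<.25
for t in np.linspace(0,1.74,11)[1:]:
    manip.move_l(*pose(t,r(45+30*t/1.74),r(30)),feed=110)
    f=manip.read_force(); print(t,manip.read_opening(),f)
    if np.linalg.norm(f)>45 or manip.read_opening()<.05: print("stop");break
print(manip.read_t())
a=read_camera("scene")[40:340,100:400,::-1]; b=read_camera("top")[100:400,150:450,::-1]
cv2.imwrite("pics/open.png",np.hstack([a,b]))
E
```

```text
0.1083293853657064 29.325397610664368 [ 0.1 -1.   4.9] 4.425
0.174 0.10172390777656928 [ 5.5  0.5 -3.1]
0.348 0.09766450046688735 [-0.7 -1.7 -0.9]
0.522 0.10544027384280522 [-5.8 -2.3  2. ]
0.696 0.1031308281889548 [-5.5 -2.3  5.6]
0.8699999999999999 0.10474276082873157 [-4.6 -2.4  6.8]
1.044 0.09972570612996608 [-2.9 -0.6  4.5]
1.218 0.10402861866519711 [-2.6 -2.3  4.8]
1.392 0.10261633914854439 [-1.5 -2.6  4.7]
1.5659999999999998 0.0983019322703196 [ 0.5 -2.3  3.3]
1.74 0.10244094199615696 [ 0.5 -3.8  1.3]
8.8417
```

View pics/open.png

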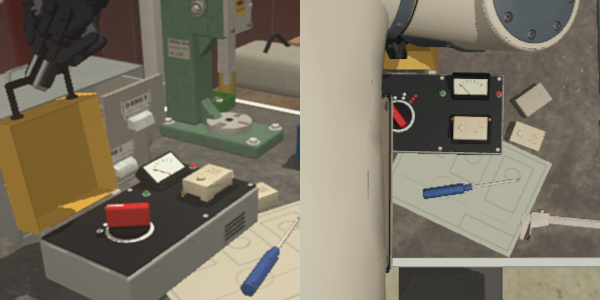

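The door is up on its stop and the dial shows at off. Next I release, retract and look at the dial.

```bash
python3 - <<'E'
from loc import *
from station import read_camera,look_for,cut_out
import cv2
np.set_printoptions(precision=1,suppress=True)
r=np.radians
fingers.release(); print(manip.read_force())
manip.move_l(*pose(1.74,r(75),r(30),90),feed=150)
z=-Z; manip.reach([400,-200,300],quat(-Z,[-1,0,0] if 0 else [0,-1,0]))
print(manip.read_t())
for c,(x,y) in dict(scene=(110,120),top=(200,150)).items():
    im=read_camera(c); cv2.imwrite(f"pics/{c}1.png",im[:,:,::-1])
    for l in("dial_grip","door"):
        print(c,l,[(round(d["score"],2),np.round(d["extent"]),[int(v) for v in np.argwhere(d["mask"]).mean(0)[::-1]]) for d in cut_out(l,c)][:2])
    cv2.imwrite(f"pics/{c}1c.png",cv2.resize(im[y:y+190,x:x+190,::-1],None,fx=3,fy=3,interpolation=cv2.INTER_CUBIC))
E
python3 -c "
import cv2,numpy as np
a=cv2.imread('pics/scene1.png')[200:300,170:290];b=cv2.imread('pics/top1.png')[170:270,200:320]
a=cv2.resize(a,None,fx=3.3,fy=3.3,interpolation=2);b=cv2.resize(b,None,fx=3.3,fy=3.3,interpolation=2)
cv2.imwrite('pics/dial.png',np.hstack([a,b]))"
```

```text
[ 0.3 -0.   0.1]
11.8333
scene dial_grip [(0.6, array([206., 243.,  43.,  34.]), [228, 260])]
scene door [(0.81, array([ 86., 105., 134., 171.]), [152, 195])]
top dial_grip [(0.6, array([234., 199.,  31.,  27.]), [247, 214])]
top door [(0.73, array([190., 108.,  98.,  64.]), [240, 139]), (0.46, array([326., 276.,  44.,  12.]), [345, 282])]
```

View pics/dial.png

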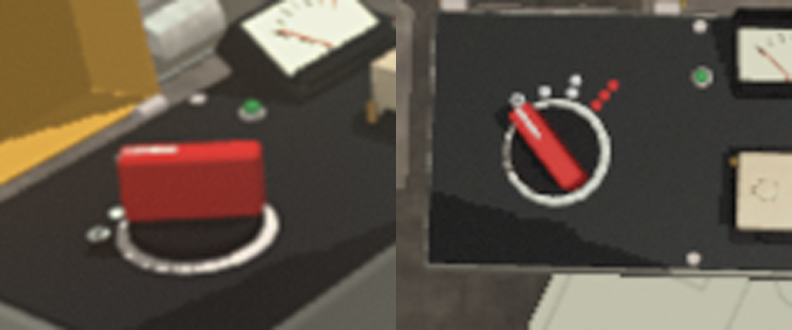

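View pics/scene1.png

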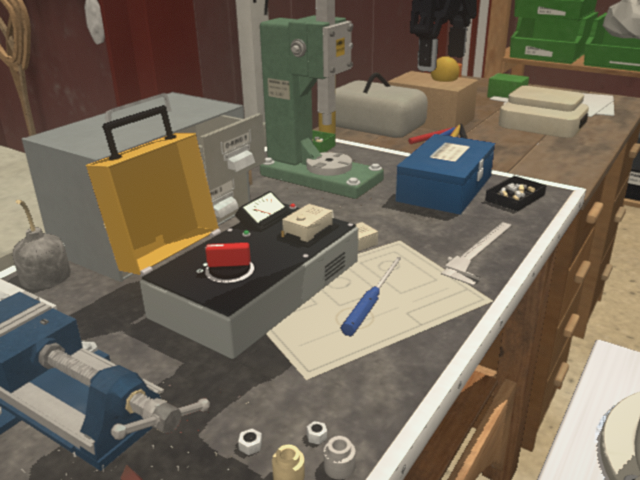

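```bash
cat > tri.py <<'E'
from loc import *
from scipy.optimize import least_squares
np.set_printoptions(precision=2,suppress=True)
T=np.array([[122,106],[181,186]])/3.3+[200,170]; S=np.array([[121,150],[263,148]])/3.3+[170,200]
P=[]
for i in range(2):
    g=least_squares(lambda X:np.r_[(proj([X],"top")-T[i]).ravel(),(proj([X],"scene")-S[i]).ravel()],[567,42,106.]); P.append(g.x); print(g.x,g.fun)
d=P[0]-P[1]; print("mid",(P[0]+P[1])/2,"len",np.hypot(*d[:2]),"ang",np.degrees(np.arctan2(d[1],d[0])),"expected",H-85*U+36*Z,np.degrees(YAW)+39)
ring=np.array([[161,152]])/3.3+[200,170]
g=least_squares(lambda x:(proj([[x[0],x[1],74]],"top")-ring).ravel(),[567,42.]);print("ring",g.x)
E
python3 tri.py
```

```text
[588.21  57.87 107.38] [ 0.48  0.6  -0.51 -0.09]
[544.31  25.84 105.88] [-0.09 -0.12  0.1   0.01]
mid [566.26  41.86 106.63] len 54.34568316992591 ang 36.11173257522969 expected [566.93  42.58 106.3 ] 37.395718173633696
ring [567.03  42.93]
```

The white line points up-left (dial crop 518,106), so the dial is off, and the door leans back on its stop. The triangulated wing agrees with what was expected to about 1 mm and 1°. Next I grip the dial and turn it.

```bash
cat >> loc.py <<'E'
D=np.array([566.7,42.4]); 
def dq(ang): return quat(-Z,-np.array([-np.sin(ang),np.cos(ang),0]))
E
python3 - <<'E'
from loc import *
from station import read_camera
import cv2
np.set_printoptions(precision=2,suppress=True)
q=dq(np.radians(37.2))
manip.reach([*D,200],q); manip.move_l([*D,91],feed=80)
print(manip.read_force(),manip.read_t())
fingers.grab(60); print(manip.read_opening(),manip.read_finger_force(),manip.read_force(),manip.read_position(),manip.read_joints(),manip.read_t())
if .1<manip.read_opening()<.25:
    j=np.array(manip.read_joints())
    for d in (.46,.87,1.15,1.36):
        k=j.copy();k[5]-=d;manip.goto_joints(list(k));manip.hold(.2)
        print(d,manip.read_joints()[5]-j[5],manip.read_opening(),manip.read_force(),manip.read_wrist_torque(),manip.read_t())
a=read_camera("scene")[100:360,60:400,::-1]; b=read_camera("top")[120:320,180:380,::-1]
cv2.imwrite("pics/test.png",np.hstack([cv2.resize(a,(523,400)),b.repeat(2,0)[:,:400:1][:, :200]]))
cv2.imwrite("pics/test.png",cv2.resize(a,None,fx=2.3,fy=2.3,interpolation=cv2.INTER_CUBIC))
E
```

```text
[0.36 0.31 0.7 ] 14.8333
0.1504243373322243 60.28181612491608 [ 1.15 -2.56  0.98] [567.04  42.03  91.29] [ 0.35  0.38 -0.11  0.   -1.09  1.87] 15.4833
0.46 -0.4565458362411745 0.14714385951612605 [-1.77  4.59  2.41] [1.87 1.14 0.02] 16.2
0.87 -0.8664787859091492 0.15131598718397193 [-4.35  6.94  3.26] [3.04 1.35 0.02] 16.875
1.15 -1.1463344647626474 0.15431133801429392 [-2.88 10.58  3.05] [3.73 1.21 0.15] 17.45
1.36 -1.3561909293531142 0.1480900317704288 [-3.3  11.55  1.67] [4.19 0.9  0.19] 17.9667
```

View pics/test.png

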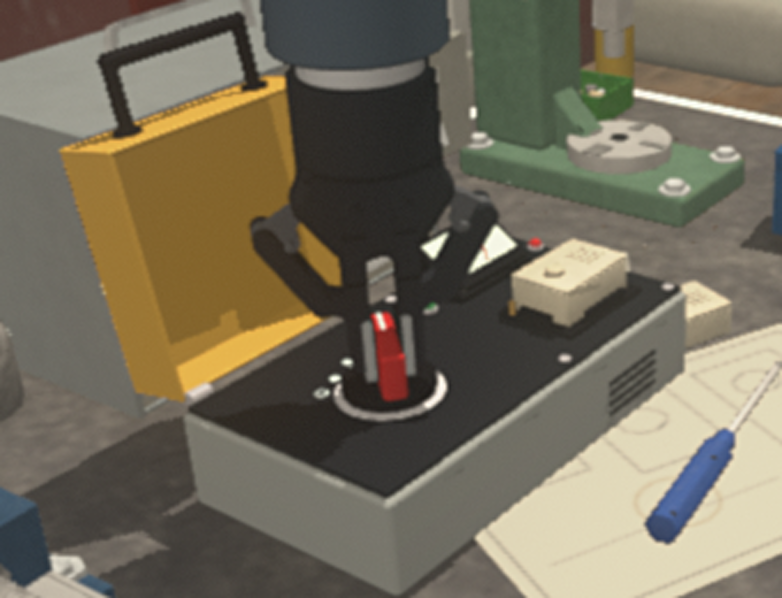

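The dial is turned and held: wing at (390,350), needle swung to the right. I'll creep on until the torque shows the hard stop, to remove grip slack.

```bash
python3 - <<'E'
from loc import *
from station import read_camera
import cv2
np.set_printoptions(precision=2,suppress=True)
j=np.array(manip.read_joints())
for i in range(5):
    k=j.copy();k[5]-=.02*(i+1);manip.goto_joints(list(k));manip.hold(.2)
    w=manip.read_wrist_torque();print(manip.read_joints()[5]-j[5],manip.read_force(),w,manip.read_finger_force())
    if abs(w[2])>.45: break
print(manip.read_t())
a=read_camera("scene")[190:290,190:320,::-1]; 
cv2.imwrite("pics/test2.png",cv2.resize(a,None,fx=5.5,fy=5.5,interpolation=cv2.INTER_CUBIC))
E
```

```text
-0.01914989912638715 [-0.57  2.28  1.44] [1.13 0.46 0.25] 60.37707209587097
-0.03950538863395747 [-2.03  4.28  1.23] [1.49 0.48 0.67] 60.595216155052185
18.9667
```

View pics/test2.png

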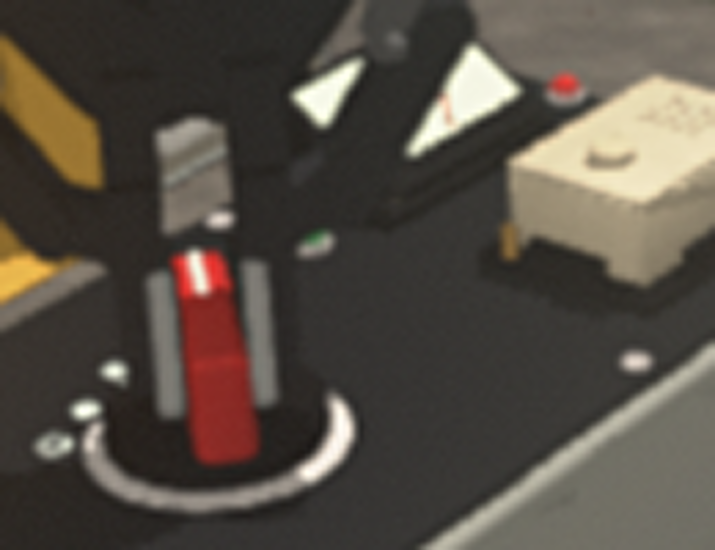

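The torque jump from 0.25 to 0.67 N m marks the hard stop, so the dial is at test. I'll ease off a hair and hand in while holding.

```bash
python3 - <<'E'
from loc import *
from station import ticket
j=list(manip.read_joints()); j[5]+=.008; manip.goto_joints(j); manip.hold(.3)
print(manip.read_wrist_torque(),manip.read_finger_force(),manip.read_t()); print(ticket.close_job())
E
```

```text
[1.43332314 0.35968489 0.27312636] 60.32755494117737 19.5667
the job is handed in; nothing more can be done
None
```

The yellow door is fully open on its stop, and the gripper is still holding the dial in the third (test) position, about 0.01 rad short of its hard stop. The job was handed in at about 20 s; the unit, spare housings and screwdriver were not touched.

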